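Roll the black wrap up to its rest

TASK

With your fingertips, push the black roll of grip wrap up its sloping gutter, over the low steel bar and into the rest against the orange stop at the top, so that it stays there and does not roll back when you let go. Roll it along gently, without flicking it or picking it up, and leave the blue roll in the other lane and everything else on the table where they are.

Things in the scene. Friction and masses are not known exactly. Their poses are not given: they have to be found in the camera images.
- gutter: Fixed sloping rack, white floor 210 x 126 mm, tilted 8 degrees. Origin: middle of the floor's upper surface, 30 mm above the table. x points uphill along the lanes (in plan away from the robot, turned up to 0.45 rad), y across, z square off the floor. Two lanes 57 mm wide, centred at y = +30.5 and -30.5 mm, with grey side walls and divider 4 mm thick, 15 mm high.
- lip (a point): Top of the grey lip that closes both lanes at the low end, mid-width: lip 8 mm high off the floor, 4 mm thick, at gutter x = -105 to -101 mm. A roll let go anywhere between lip and bar rolls back down to the lip.
- bar (a point): Top of the round steel bar across both lanes, mid-width, at gutter x = +60 mm; in profile a half circle of 4 mm radius, 4 mm proud of the floor.
- stop (a point): Foot of the uphill stop (orange plate across both lanes, 32 mm high), on the floor at its inner face, mid-width, at gutter x = +101 mm. A roll in the rest between bar and stop has its centre at gutter x = about +75 to +76 mm, z = 25 mm, and stays there by itself.
- black_roll: Black roll of grip wrap sealed in slick film (friction coefficient about 0.2): rigid cylinder, 50 mm diameter, 50 mm long, about 0.08 kg, paper core at its ends. It lies across either one of the lanes against the lip (centre at gutter x = -82.5 mm; its downhill side overhangs the lip by 2.5 mm). Origin: its centre; y along the cylinder's axis; x and z turn as it rolls.
- blue_roll: Blue roll of the same kind and size, against the lip at the low end of the other lane; must stay there. Origin: its centre; y axis along the cylinder's axis.
- pigment: Small white and red pigment bottle with black cap, 24 mm diameter, 60 mm high, loose, standing on the table beside the rack. Origin: centre of its underside.
- jar: Low amber jar with white lid, 40 mm diameter, 42 mm high, loose, on the table beside the rack. Origin: centre of its underside.
- water_a: Clear glass water bottle, 60 mm diameter, 210 mm high, loose, far left. Origin: centre of its underside.
- water_b: Second clear glass water bottle, same size, loose, left. Origin: centre of its underside.
- glove_box: Blue glove box, 120 x 230 x 70 mm high, loose, on the left. Origin: centre of its underside.
- fruit_bowl: Black bowl of apricots, 200 mm diameter, about 105 mm high, on the right. Origin: centre of its underside.
- mirror: Round cosmetic mirror on a stand, foot 90 mm diameter, 220 mm high, loose, far right. Origin: centre of its underside.
There are look-alikes about, which are no part of the job. Of the things shaped like the black_roll, the black one is meant. What is shaped like the part that bears gutter but purple is not meant.

How it is judged:
By the outcome, as a careful person would: the job done as asked, in the order asked, and still so for the second after the job is handed in, with the robot touching nothing.
It also fails if it takes over 38 s, if anything falls off the work surface, if the arm or the gripper's body presses on something with over 40 N, if the wrist force passes 120 N, or if a joint passes its speed limit or range.

ROBOT

A 6-joint arm with a two-finger parallel gripper is mounted at the origin on the work surface. World frame = base frame: x ahead of the robot, y to its left, z up, the work surface at z = 0. Lengths are in mm, angles in rad, forces in N, time in s.
With the tool pointing down it reaches from about 275 to 1000 mm from the base axis. Payload 8.4 kg.
Tool frame: the origin (TCP) lies at the centre of the arm's flange, where the gripper is bolted on; the fingertips stand 173 mm ahead of it and the grasp point (between the pads) lies 155 mm ahead of it; z points along the fingers, y is the direction in which the jaws open and shut (so a half turn about z gives the same grasp; the last joint's range is limited). The gripper opens to 85 mm and grips with 20 to 120 N. Pads are 22 mm wide; open, the fingers measure 114 mm over their backs; the gripper's body (76 mm by 85 mm) begins 54 mm behind the grasp point. The pads swing forward as they close: fully open they stand 13 mm farther back than shut.
Start: joints at [1.144, 0.353, 1.633, -0, 1.155, -0.002], TCP at [257.586, 569.455, 404.681] pointing down, gripper open.
Joint ranges: [-2.63, 2.63], [-0.92, 2.1], [0.06, 2.66], [-1.3, 4.44], [0, 2.69], [-3.02, 3.02]. Speed limits (rad/s): [2.22, 2.22, 2.79, 3.14, 3.14, 3.14].

INTERFACE

Orientations are given as [roll, pitch, yaw] about the fixed x, y, z axes, in that order (R = Rz(yaw) Ry(pitch) Rx(roll)).
In Python, from rig import sense, grab_frame, camera_model, sign_off gives the robot as it stands. The module is installed in compiled form; this text tells all that it offers.
- The arm moves only by the tool step_arm, never from a script. Its argument "commands" is a list of rows, each a list of 3 entries, a list of its own where there are three numbers: the shift along the tool's x, y, z in mm, then the turn about the tool's z in rad, then the opening, from 0 (shut) to 1 (fully open). A call has 1 to 20 rows; each row shifts and turns the pose as measured when the row begins, along the tool's axes as they then stand; what a row does not reach is not made up. A row lasts 1/8 s, in which the tool goes at most 62.5 mm and 10.7 degrees, less where a joint would pass 70% of its speed; a pose out of reach is approached as far as the arm can. A call with a gripper value outside its range is refused whole. The fingers move at their own pace and stop on an object; "force" is the grip in N (left out, the last holds). Time passes only in rows, so rows that do not move let the fingers close. It gives the time, the measured TCP pose, the force and the opening at its end, in the units of the state.
- sense(): the state, without advancing time (a new reading comes with each control period).
- grab_frame(name): name is "scene" or "top" or "wrist"; returns the picture (420x560x3 uint8, blue, green, red); there is no depth.
- camera_model(name): a dict with "fx", "fy", "cx", "cy" (pixels), "R" (3x3) and "t" (3): a world point X has camera coordinates R X + t. Camera axes: x right, y down, z forward; pixel columns grow to the right and rows downward; lengths in mm; the calibration is good to about 2 mm. A picture is of the moment at which its call begins: read the wrist's pose just before it. camera_model takes no time and is no camera call; for the wrist camera it gives the pose at the moment of the call.
- sign_off(): hands the job in, once; it reports no verdict.
The state is a dict: "clock": time; "qpos": joint angles; "qvel": joint speeds; "joint_efforts": joint torques, N m; "eef_pos": TCP position; "tcp_rot": TCP orientation; "contact_force": force on the tool from outside, world axes, zero at the start; "wrist_torque": the same for the moment, N m; "opening": opening from 0.0 (shut) to 1.0 (fully open).
Only numpy, scipy, OpenCV 4.12 (cv2) and the standard library are available. Lean on these libraries where they do the work, as an engineer would, in place of code of your own. Each camera call takes 0.05 s, during which the arm holds its last target. There are 200 camera calls.

## Working session

There is one attempt and no reset: what is moved stays moved. The work goes in short steps, Python scripts to look and compute and a tool call to move; the robot and the scene stay as the last step left them, time stands still between calls to the robot, and variables do not carry over. Pictures are saved under pics/ and viewed, about 8 in all and at most 12, crops included, and the job is handed in when it is done.

Besides the shell and the picture viewer there is one more tool, called after "Emit:" as a command line: name --argument value ..., lists and objects as JSON in quotes. step_arm: Moves the arm, as the interface text tells. Its arguments: {"type":"object","properties":{"commands":{"type":"array","items":{"type":"array"}},"force":{"type":"number"}},"required":["commands"]}

```bash
mkdir -p pics; python3 - <<'E'
from rig import *
import cv2,numpy as np
for n in ("top","scene"):
    m=camera_model(n); print(n,{k:np.round(v,3).tolist() for k,v in m.items()})
    cv2.imwrite(f"pics/{n}0.png",grab_frame(n))
print(sense())
E
```

```text
top {'fx': 469.479, 'fy': 469.479, 'cx': 277.288, 'cy': 210.124, 'R': [[0.03, -0.999, -0.019], [-0.998, -0.029, -0.05], [0.049, 0.02, -0.999]], 't': [8.447, 539.658, 1525.729]}
scene {'fx': 451.766, 'fy': 451.766, 'cx': 281.715, 'cy': 215.226, 'R': [[0.06, 0.998, -0.014], [0.658, -0.05, -0.752], [-0.751, 0.036, -0.659]], 't': [-53.629, -290.011, 1773.381]}
{'clock': 0.1, 'qpos': array([ 1.14359244e+00,  3.53601138e-01,  1.63405159e+00, -5.87779789e-06,
        1.15516974e+00, -2.41432481e-03]), 'qvel': array([ 0.0009354 , -0.00166967, -0.00084351,  0.00150822, -0.0022108 ,
        0.00077067]), 'joint_efforts': array([ 1.29634373e-03, -6.06363630e+01, -3.42819428e+01,  2.15653326e-04,
        3.74945361e-03,  4.20210085e-06]), 'eef_pos': array([257.5066292 , 569.26699959, 404.02621003]), 'tcp_rot': array([-3.14036282e+00,  2.40525782e-06,  2.71680547e+00]), 'contact_force': array([-0.05555999,  0.61416789, -1.00733819]), 'wrist_torque': array([0.03025195, 0.0319559 , 0.01191571]), 'opening': 1.0016054643931622}
```

View pics/top0.png

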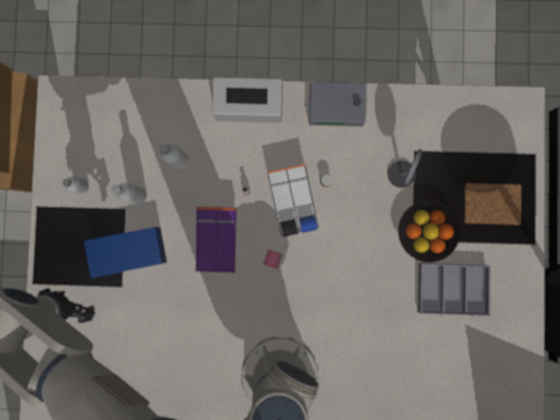

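View pics/scene0.png

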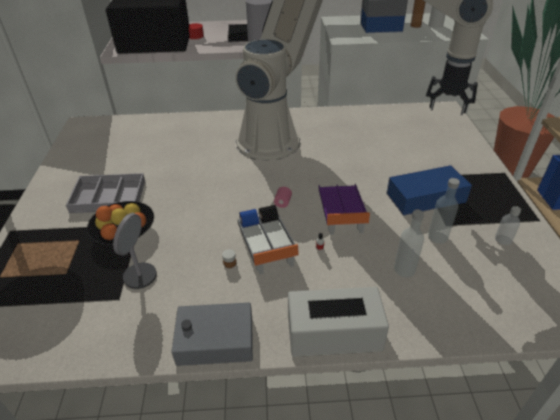

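The top view shows the white rack with its orange stop at about (287,168). The black roll is in the left lane at (289,228), the blue roll at (308,224), the pigment at (246,190) and the jar at (326,181). I'll measure the rack coarsely from this view.

```bash
cat > h.py <<'E'
import cv2,numpy as np
from rig import *
def ray(m,px,z):
    R=np.array(m["R"]);t=np.array(m["t"]);c=-R.T@t
    d=R.T@np.array([(px[0]-m["cx"])/m["fx"],(px[1]-m["cy"])/m["fy"],1]);return c+d*(z-c[2])/d[2]
def blobs(mask,off=(0,0),amin=20):
    cs,_=cv2.findContours(mask.astype(np.uint8),cv2.RETR_EXTERNAL,cv2.CHAIN_APPROX_NONE)
    return sorted([(cv2.contourArea(c),cv2.minAreaRect(c+np.array(off))) for c in cs if cv2.contourArea(c)>=amin],key=lambda a:-a[0])
E
python3 - <<'E'
from h import *
m=camera_model("top");im=cv2.imread("pics/top0.png");x0,y0=255,155
c=im[y0:245,x0:320];h=cv2.cvtColor(c,cv2.COLOR_BGR2HSV);H,S,V=cv2.split(h)
for n,k,z in(("orange",(H<18)&(S>110)&(V>90),76),("blue",(H>105)&(H<130)&(S>120),55),("black",V<50,55),("white",(V>165)&(S<40),35)):
    for a,r in blobs(k,(x0,y0),8)[:3]:
        print(n,a,np.round(r[0],1),[np.round(ray(m,p,z)[:2]).tolist() for p in [r[0],*cv2.boxPoints(r)]])
E
```

```text
blue 158.0 [308.1 223.7] [[497.0, -75.0], [510.0, -47.0], [522.0, -93.0], [484.0, -103.0], [471.0, -58.0]]
black 146.0 [288.7 227.2] [[484.0, -14.0], [498.0, 12.0], [510.0, -28.0], [470.0, -40.0], [458.0, -0.0]]
white 300.0 [300.6 192.6] [[597.0, -50.0], [627.0, -18.0], [638.0, -65.0], [567.0, -82.0], [556.0, -35.0]]
white 205.0 [282.3 196.3] [[583.0, 9.0], [612.0, 40.0], [623.0, -5.0], [555.0, -22.0], [544.0, 24.0]]
white 118.5 [296.4 172.6] [[662.0, -34.0], [672.0, -7.0], [682.0, -54.0], [652.0, -61.0], [641.0, -14.0]]
```

Emit:
step_arm --commands '[[[0, 0, 0], -0.16, 0.15], [[0, 0, 0], -0.16, 0.15], [[0, 0, 0], -0.16, 0.15], [[0, 0, 0], -0.16, 0.15], [[-5, -55, 0], 0, 0.15], [[-5, -55, 0], 0, 0.15], [[-5, -55, 0], 0, 0.15], [[-5, -55, 0], 0, 0.15], [[-5, -55, 0], 0, 0.15], [[-5, -55, 0], 0, 0.15], [[-5, -55, 0], 0, 0.15], [[-5, -55, 0], 0, 0.15], [[-5, -55, 0], 0, 0.15], [[-5, -55, 0], 0, 0.15], [[-5, -55, 0], 0, 0.15], [[-2, -30, 0], 0, 0.15], [[0, 0, 0], 0, 0.15]]'

```text
clock: 2.22
eef_pos: [466.3, -53.8, 402.4]
tcp_rot: [-3.137, -0.003, -2.903]
contact_force: [0.0, -0.2, -0.2]
opening: 0.152
```

```bash
python3 - <<'E'
from h import *
s=sense();print(s["clock"],s["eef_pos"],s["tcp_rot"],s["opening"],s["contact_force"],s["qpos"])
m=camera_model("wrist");im=grab_frame("wrist");cv2.imwrite("pics/w1.png",im)
print({k:np.round(v,3).tolist() for k,v in m.items()}); import pickle;pickle.dump(m,open("w1.pkl","wb"))
E
```

```text
2.225 [466.30821455 -53.84586105 402.37392803] [-3.13661848e+00 -2.83062593e-03 -2.90252254e+00] 0.1523230723520143 [ 0.00205914 -0.16168505 -0.24369596] [-0.11612197  0.11085097  1.95655665 -0.00642087  1.07511771 -1.92293885]
{'fx': 316.722, 'fy': 316.722, 'cx': 277.521, 'cy': 209.867, 'R': [[-0.237, 0.972, -0.005], [0.925, 0.227, 0.305], [0.298, 0.067, -0.952]], 't': [164.433, -456.162, 243.627]}
```

View pics/w1.png

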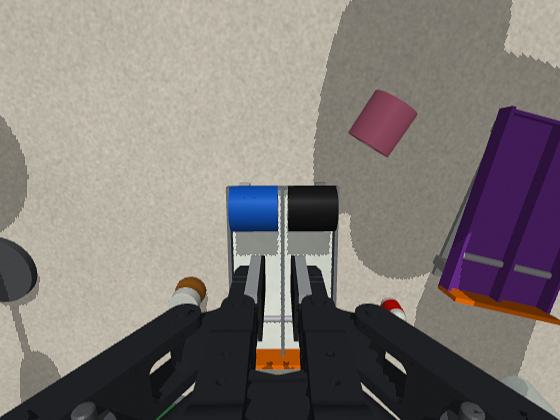

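The wrist view lies along the rack with downhill at the top. The black roll covers about (288–338, 186–231), the blue roll is beside it at (253,208), and the divider is near column 282. Next I'll cast rays through the roll silhouettes at the height of their axes.

```bash
python3 - <<'E'
from h import *
import pickle
m=pickle.load(open("w1.pkl","rb"));im=cv2.imread("pics/w1.png");x0,y0=215,175
c=im[y0:238,x0:345];H,S,V=cv2.split(cv2.cvtColor(c,cv2.COLOR_BGR2HSV))
P=[]
for n,k in(("blue",(H>100)&(H<130)&(S>120)),("black",V<55)):
    k=cv2.morphologyEx(k.astype(np.uint8),cv2.MORPH_OPEN,np.ones((5,5)))
    a,r=blobs(k,(x0,y0))[0];p=ray(m,r[0],43.3);P.append(p);print(n,a,r,p.round(1))
d=P[1]-P[0];print("sep",np.hypot(*d[:2]),"yaw",np.arctan2(-d[0],d[1]))
# bar: bright line, stop: orange -> yaw from rack direction
full=cv2.cvtColor(im,cv2.COLOR_BGR2HSV);o=(full[...,0]<15)&(full[...,1]>150)&(full[...,2]>120);o[:340]=0;o[:,:240]=0;o[:,320:]=0
ys,xs=np.nonzero(o);print("orange",xs.min(),xs.max(),ys.min(),ys.max(),ray(m,((xs.min()+xs.max())/2,ys.min()),45).round(1),ray(m,(283,355),50).round(1))
print("divider",ray(m,(282.5,190),31).round(1))
s=sense();print(s["eef_pos"],s["tcp_rot"])
E
```

```text
blue 2126.0 ((252.5, 208.0), (44.0, 49.0), 90.0) [495.5 -76.4  43.3]
black 2127.0 ((312.4999694824219, 207.99998474121094), (48.99999237060547, 43.99999237060547), -0.0) [479.9 -13.   43.3]
sep 65.25722947876729 yaw 0.2405437002442924
orange 256 300 349 368 [669.5  -5.3  45. ] [672.6   1.9  50. ]
divider [471.1 -48.6  31. ]
[465.96731295 -52.97135663 402.30437073] [-3.13701881e+00 -3.13099792e-03 -2.90180202e+00]
```

```bash
python3 - <<'E'
import cv2
im=cv2.imread("pics/w1.png")[175:375,210:350];cv2.imwrite("pics/w1c.png",cv2.resize(im,None,fx=4,fy=3,interpolation=cv2.INTER_CUBIC)[:600])
E
```

```text
(no output)
```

View pics/w1c.png

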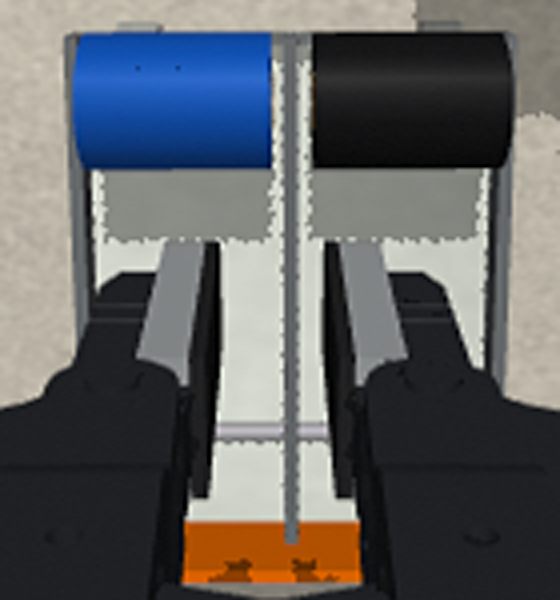

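Emit:
step_arm --commands '[[[17, 17, 0], 0, 0.15], [[16, 16, 0], 0, 0.15], [[0, 0, 0], 0, 0.15], [[0, 0, 40], 0, 0.15], [[0, 0, 40], 0, 0.15], [[0, 0, 40], 0, 0.15], [[0, 0, 40], 0, 0.15], [[0, 0, 25], 0, 0.15], [[0, 0, 0], 0, 0.15]]'

```text
clock: 3.4
eef_pos: [427.1, -23.9, 214.2]
tcp_rot: [-3.135, 0.006, -2.893]
contact_force: [-0.1, -0.1, 0.7]
opening: 0.152
```

```bash
python3 - <<'E'
from h import *
s=sense();print(s["clock"],s["eef_pos"],s["tcp_rot"],s["opening"],s["contact_force"])
cv2.imwrite("pics/w2.png",grab_frame("wrist"))
e=s["eef_pos"][:2]-np.array([480.5,-15.1]);print("along,across",e@[.971,.238],e@[-.238,.971])
E
```

```text
3.4 [427.14927403 -23.8903637  214.19316594] [-3.1348343   0.00578229 -2.89307629] 0.15232403328095442 [-0.05794586 -0.10233806  0.71169222]
along,across -53.89566147882071 4.162029630520889
```

View pics/w2.png

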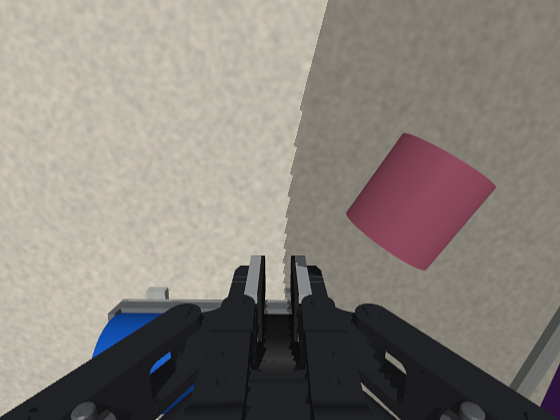

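The wrist view shows the fingertips (about (278,265)) below the lip and centred on the black lane. The blue roll at (130,340) is clear to one side. I'll make a small correction and start pushing.

Emit:
step_arm --commands '[[[0, -4, 4], 0.008, 0.15], [[0, 0, 3], 0, 0.15], [[-3, 0, 0], 0, 0.15], [[-3, 0, 0], 0, 0.15], [[-3, 0, 0], 0, 0.15], [[-3, 0, -0.4], 0, 0.15], [[-3, 0, -0.4], 0, 0.15], [[-3, 0, -0.4], 0, 0.15], [[-3, 0, -0.4], 0, 0.15], [[-3, 0, -0.4], 0, 0.15], [[-3, 0, -0.4], 0, 0.15], [[-3, 0, -0.4], 0, 0.15], [[-3, 0, -0.4], 0, 0.15], [[-3, 0, -0.4], 0, 0.15]]'

```text
clock: 5.2
eef_pos: [467.7, -18.9, 215.3]
tcp_rot: [-3.133, 0.013, -2.901]
contact_force: [-1.0, -0.1, 0.5]
opening: 0.149
```

```bash
python3 - <<'E'
from h import *
s=sense();print(s["clock"],s["eef_pos"],s["tcp_rot"],s["contact_force"])
e=s["eef_pos"][:2]-np.array([480.5,-15.1]);print("along,across",e@[.971,.238],e@[-.238,.971])
a=cv2.resize(grab_frame("top")[150:250,240:340],None,fx=4,fy=4,interpolation=cv2.INTER_CUBIC);b=cv2.resize(grab_frame("scene")[180:280,210:310],None,fx=4,fy=4,interpolation=cv2.INTER_CUBIC)
cv2.imwrite("pics/s3.png",np.hstack([a,b]))
E
```

```text
5.2 [467.69408755 -18.86113816 215.3493275 ] [-3.13256692  0.01309041 -2.90123102] [-1.00326586 -0.14866012  0.53844022]
along,across -13.329691871232825 -0.6042579949850213
```

View pics/s3.png

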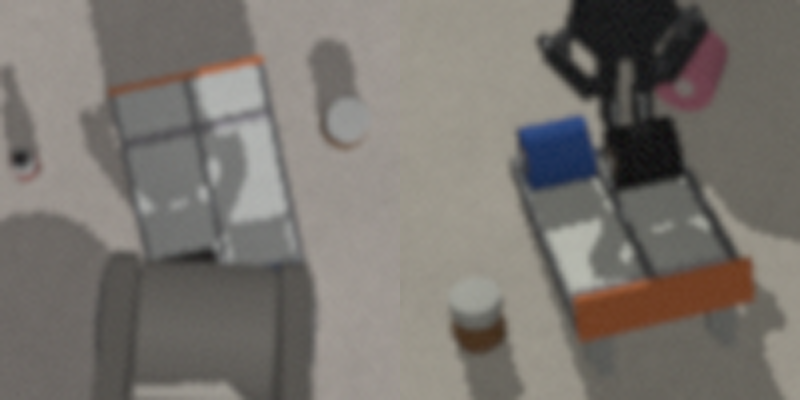

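The scene view shows the black roll about 20 mm off the lip, with the blue roll still in place. The fingers ride about 5 mm high, so I'll lower them as I continue.

Emit:
step_arm --commands '[[[-1, 0, 3], 0, 0.15], [[-2, 0, 3], 0, 0.15], [[-3, 0, 1], 0, 0.15], [[-3, 0, 0], 0, 0.15], [[-3, 0, 0], 0, 0.15], [[-3, 0, 0], 0, 0.15]]'

```text
clock: 6.05
eef_pos: [483.3, -15.1, 207.9]
tcp_rot: [-3.133, 0.013, -2.901]
contact_force: [-0.3, -0.6, 0.2]
opening: 0.154
```

```bash
cat > st.py <<'E'
from h import *
s=sense();e=s["eef_pos"][:2]-np.array([480.5,-15.1]);a=e@[.971,.238]
print("along %.1f across %.1f z %.1f want z %.1f"%(a,e@[-.238,.971],s["eef_pos"][2],207+(a+36)*.14),s["tcp_rot"].round(3),s["contact_force"].round(1),s["clock"])
E
python3 st.py
```

```text
along 2.7 across -0.7 z 207.9 want z 212.4 [-3.133  0.013 -2.901] [-0.3 -0.6  0.2] 6.05
```

Emit:
step_arm --commands '[[[-3, 0, -0.7], 0, 0.15], [[-3, 0, -0.7], 0, 0.15], [[-3, 0, -0.7], 0, 0.15], [[-3, 0, -0.7], 0, 0.15], [[-3, 0, -0.7], 0, 0.15], [[-3, 0, -0.7], 0, 0.15], [[-3, 0, -0.7], 0, 0.15], [[-3, 0, -0.7], 0, 0.15], [[-3, 0, -0.7], 0, 0.15], [[-3, 0, -0.7], 0, 0.15]]'

```text
clock: 7.3
eef_pos: [514.4, -7.4, 215.9]
tcp_rot: [-3.133, 0.013, -2.901]
contact_force: [-0.8, -0.6, 0.7]
opening: 0.15
```

```bash
python3 st.py
```

```text
along 34.8 across -0.6 z 215.9 want z 216.9 [-3.133  0.013 -2.901] [-0.8 -0.6  0.7] 7.3
```

Emit:
step_arm --commands '[[[-3, 0, -0.5], 0, 0.15], [[-3, 0, -0.5], 0, 0.15], [[-3, 0, -0.5], 0, 0.15], [[-3, 0, -0.5], 0, 0.15], [[-3, 0, -0.5], 0, 0.15], [[-3, 0, -0.5], 0, 0.15], [[-3, 0, -0.5], 0, 0.15], [[-3, 0, -0.5], 0, 0.15], [[-3, 0, -0.5], 0, 0.15], [[-3, 0, -0.5], 0, 0.15], [[-3, 0, -0.5], 0, 0.15], [[-3, 0, -0.5], 0, 0.15]]'

```text
clock: 8.8
eef_pos: [551.7, 1.8, 222.8]
tcp_rot: [-3.133, 0.013, -2.901]
contact_force: [0.0, -0.6, -0.1]
opening: 0.154
```

```bash
python3 st.py;python3 - <<'E'
from h import *
a=cv2.resize(grab_frame("top")[150:250,240:340],None,fx=4,fy=4,interpolation=cv2.INTER_CUBIC);b=cv2.resize(grab_frame("scene")[180:280,210:310],None,fx=4,fy=4,interpolation=cv2.INTER_CUBIC)
cv2.imwrite("pics/s4.png",np.hstack([a,b]))
E
```

```text
along 73.2 across -0.5 z 222.8 want z 222.3 [-3.133  0.013 -2.901] [ 0.  -0.6 -0.1] 8.8
```

View pics/s4.png

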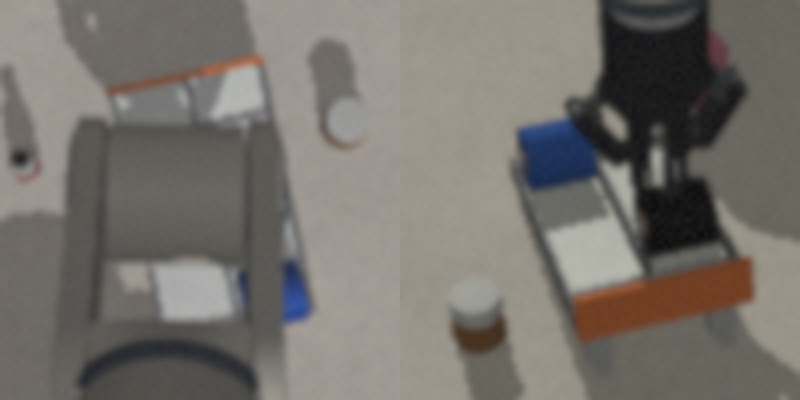

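The black roll is upright in its lane just short of the bar, and the blue roll hasn't moved. I'll take it over the bar slowly.

Emit:
step_arm --commands '[[[-3, 0, -0.5], 0, 0.15], [[-3, 0, -0.5], 0, 0.15], [[-3, 0, -0.5], 0, 0.15], [[-3, 0, -0.5], 0, 0.15], [[-3, 0, -0.5], 0, 0.15], [[-2, 0, -0.3], 0, 0.15], [[-2, 0, -0.3], 0, 0.15], [[-2, 0, -0.3], 0, 0.15], [[-2, 0, -0.3], 0, 0.15], [[-2, 0, -0.3], 0, 0.15], [[-2, 0, -0.3], 0, 0.15], [[-2, 0, -0.3], 0, 0.15], [[-2, 0, -0.3], 0, 0.15], [[-2, 0, -0.3], 0, 0.15], [[-2, 0, -0.3], 0, 0.15], [[-2, 0, -0.3], 0, 0.15]]'

```text
clock: 10.9
eef_pos: [590.1, 11.3, 229.5]
tcp_rot: [-3.133, 0.013, -2.901]
contact_force: [-0.3, -0.3, -0.6]
opening: 0.147
```

```bash
python3 st.py;python3 - <<'E'
from h import *
a=cv2.resize(grab_frame("wrist")[150:400,150:400],(400,400));b=cv2.resize(grab_frame("scene")[180:280,210:310],None,fx=4,fy=4,interpolation=cv2.INTER_CUBIC)
cv2.imwrite("pics/s5.png",np.hstack([a,b]))
E
```

```text
along 112.7 across -0.5 z 229.5 want z 227.8 [-3.133  0.013 -2.901] [-0.3 -0.3 -0.6] 10.9
```

View pics/s5.png

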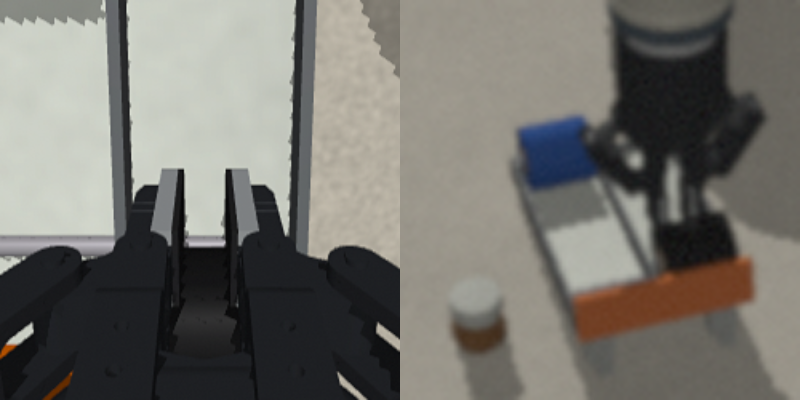

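The roll looks over or on the bar, close to the stop. I'll nudge it a few more millimetres at low speed.

Emit:
step_arm --commands '[[[-1.5, 0, 0], 0, 0.15], [[-1.5, 0, 0], 0, 0.15], [[-1.5, 0, 0], 0, 0.15], [[-1, 0, 0], 0, 0.15]]'

```text
clock: 11.5
eef_pos: [595.7, 12.7, 229.5]
tcp_rot: [-3.133, 0.013, -2.901]
contact_force: [-0.6, -0.3, 0.3]
opening: 0.152
```

```bash
python3 st.py;python3 - <<'E'
from h import *
cv2.imwrite("pics/s6.png",cv2.resize(grab_frame("scene")[210:280,240:310],None,fx=8,fy=8,interpolation=cv2.INTER_CUBIC))
E
```

```text
along 118.5 across -0.5 z 229.5 want z 228.6 [-3.133  0.013 -2.901] [-0.6 -0.3  0.3] 11.5
```

View pics/s6.png

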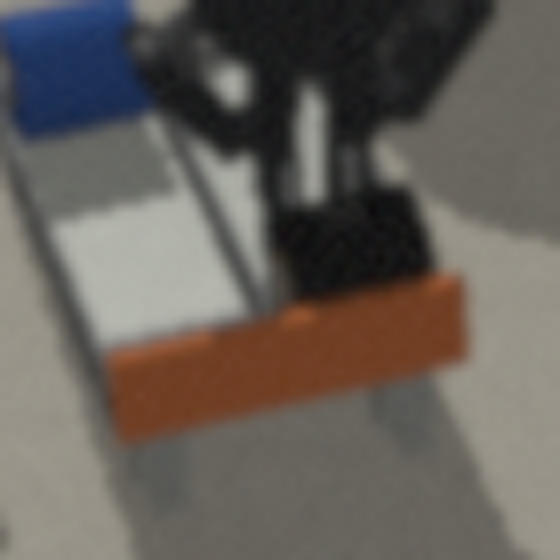

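```bash
python3 - <<'E'
from h import *
m=camera_model("scene");R=np.array(m["R"]);t=np.array(m["t"])
u=np.array([.971*np.cos(.1396),.238*np.cos(.1396),np.sin(.1396)]);v=np.array([-.238,.971,0]);w=np.cross(u,v)
c=np.array([480.5,-15.1,43.3])
def px(x,y,z):
    P=c+u*(x+82.5)+v*(y-30.5)+w*(z-25);q=R@P+t;return np.array([m["fx"]*q[0]/q[2]+m["cx"],m["fy"]*q[1]/q[2]+m["cy"]])
im=cv2.resize(grab_frame("scene")[210:280,240:310],None,fx=8,fy=8,interpolation=cv2.INTER_CUBIC)
f=lambda *a:tuple(int(k) for k in (px(*a)-[240,210])*8+3.5)
for x,z,col in((75.5,25,(0,255,0)),(60,29,(0,0,255)),(52,27.5,(255,255,0))):
    for y in(5.5,55.5):
        cv2.polylines(im,[np.array([f(x+25*np.cos(a),y,z+25*np.sin(a)) for a in np.linspace(0,6.28,40)])],True,col,1)
for y in(-61,61):cv2.circle(im,f(105,y,32),5,(255,0,255),-1)
cv2.imwrite("pics/s7.png",im)
E
```

```text
(no output)
```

View pics/s7.png

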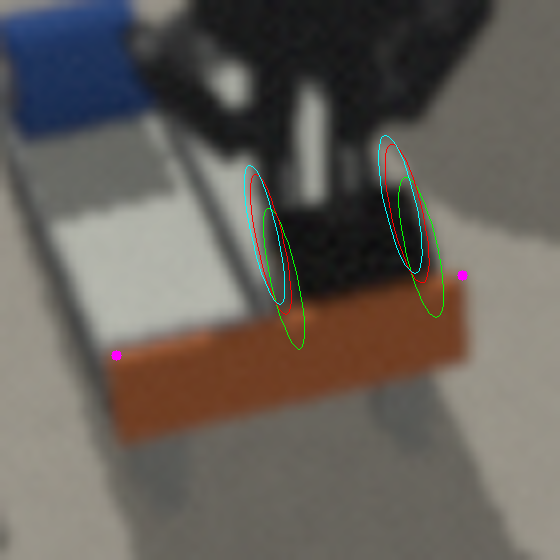

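The green outline (seated in the rest) fits the roll's upper edge. The red and cyan outlines, for on or before the bar, don't. I'll back off straight downhill, then lift.

Emit:
step_arm --commands '[[[2, 0, 0], 0, 0.15], [[3, 0, 0], 0, 0.15], [[5, 0, -1], 0, 0.15], [[8, 0, -4], 0, 0.15], [[8, 0, -10], 0, 0.15], [[10, 0, -30], 0, 0.15], [[10, 0, -40], 0, 0.15], [[20, 0, -40], 0, 0.15], [[50, 0, -40], 0, 0.15], [[55, 0, 0], 0, 0.15], [[55, 0, 0], 0, 0.15], [[0, 0, 0], 0, 0.15], [[0, 0, 0], 0, 0.15], [[0, 0, 0], 0, 0.15]]'

```text
clock: 13.35
eef_pos: [365.2, -41.5, 399.8]
tcp_rot: [-3.129, 0.021, -2.901]
contact_force: [0.3, -0.2, -0.3]
opening: 0.153
```

```bash
python3 st.py;python3 - <<'E'
from h import *
a=cv2.resize(grab_frame("top")[150:250,240:340],None,fx=4,fy=4,interpolation=cv2.INTER_CUBIC);b=cv2.resize(grab_frame("scene")[180:280,210:310],None,fx=4,fy=4,interpolation=cv2.INTER_CUBIC)
cv2.imwrite("pics/s8.png",np.hstack([a,b]))
E
```

```text
along -118.3 across 1.8 z 399.8 want z 195.5 [-3.129  0.021 -2.901] [ 0.3 -0.2 -0.3] 13.35
```

View pics/s8.png

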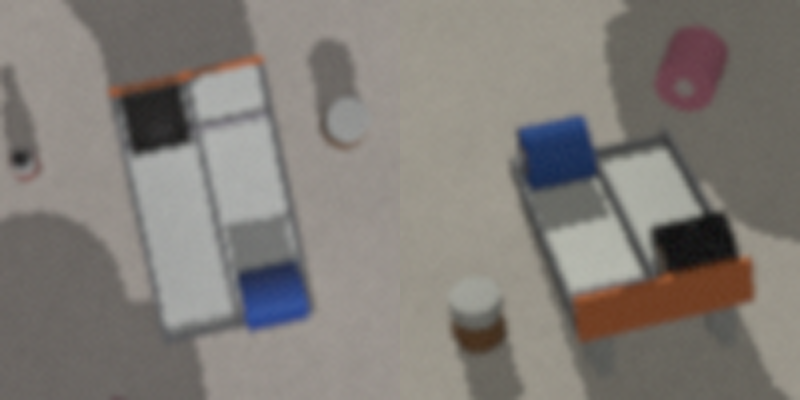

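The black roll rests against the stop, the blue roll is at the lip, and the jar and pigment haven't moved.

```bash
python3 -c "
from rig import *
print(sign_off())"
```

```text
the job is handed in; nothing more can be done
None
```

The black roll is in the rest against the orange stop, and I handed the job in at about 13.5 s of the 38 s allowed.

I pushed it with the nearly shut fingertips up its lane at about 25 mm/s, slower over the bar, then backed off downhill and lifted clear.

**Last checks:** About a second after release, the top and scene views showed the black roll still between bar and stop. The blue roll was still at the lip of its lane, and the jar and pigment bottle had not moved. I did not check the more distant things (water bottles, glove box, bowl, mirror) again after the push. The wrist force readings I took after each move were about 1 N or less.

**What went off plan:** The fingers rode about 5 mm high early in the push and then about 4.5 mm low. I corrected both on the way, and nothing else disagreed.

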